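# Refit two blower housings by outline and check the impeller

### The job

Put the two tongued aluminium housings back into the blower carrier: lay each one down in the pocket cut to its own outline, fully home with its flange flush with the deck; set them down, do not drop them. When both are in and let go, flick the impeller with a finger so that it spins on by itself, and let it come to rest. The third housing, with the plain longer flange, belongs to another job: leave it and everything else on the bench where it is.

Things in the scene. Friction and masses are not known exactly. Their poses are not given: they have to be found in the camera images.
- housing_t: Cast aluminium housing, 0.35 kg: flange 96 (x) x 60 (y) x 14 mm, on it a centred cover 72 (x) x 36 (y) mm, 14 to 50 mm above the underside, to be gripped by its long sides. A tongue 20 mm long, 26 mm wide (y -13 to +13), 14 mm thick extends the middle of the flange's +x end: T-like outline. Origin: underside, under the cover's centre; z up.
- housing_l: Cast aluminium housing, 0.35 kg: flange 96 (x) x 60 (y) x 14 mm, on it a centred cover 72 (x) x 36 (y) mm, 14 to 50 mm above the underside, to be gripped by its long sides. A tongue 20 mm long, 26 mm wide (y +4 to +30), 14 mm thick extends the left corner of the flange's +x end: L-like outline. Origin: underside, under the cover's centre; z up.
- housing_plain: The third housing, not to be moved: same cover, but a plain rectangular flange 132 x 60 x 14 mm without a tongue; it fits neither pocket. Origin: centre of its underside, x along the 132 mm.
- nest_t_pocket (a point): Pocket of T-like outline (tongue slot at the middle of one end), 14 mm deep, 2.5 mm play all round, in a fixed grey block 150 x 100 x 20 mm on one side of the carrier (either side). Point on the pocket's floor, 6 mm above the bench, where the housing's origin lies when seated; x points to the tongue slot, as a seated housing's x does.
- nest_l_pocket (a point): Pocket of L-like outline (tongue slot at one corner of one end), 14 mm deep, 2.5 mm play all round, in a fixed grey block 150 x 100 x 20 mm on one side of the carrier (either side). Point on the pocket's floor, 6 mm above the bench, where the housing's origin lies when seated; x points to the tongue slot, as a seated housing's x does.
- rotor_hub (a point): The impeller's vertical axis at the underside of its disc, 23 mm above the bench, midway between the nests (135 mm to each). Disc of 70 mm radius, top 26 mm above the bench; hub of 20 mm radius up to 54 mm, spindle end up to 60 mm; four upright radial vanes 4 mm thick, from hub to 69 mm radius, 26 to 48 mm above the bench. The frame turns with it; vanes along its +x, +y, -x, -y.
- rotor (a joint): The impeller's angle (rad), counter-clockwise from above positive; turns freely either way when a vane is pushed sideways. Light (0.25 kg), little friction: let go at 2 rad/s it coasts for over a radian and stops within about 3 s.
- vane_tip (a point): Outer end of the vane on the impeller's own +x, 66 mm from the axis, at mid-height of the vane (37 mm above the bench).
- wrench: A spanner 170 mm long lying on the bench on the far side of the carrier, not to be moved.
- screwdriver: A screwdriver 200 mm long lying on the bench to the left, not to be moved.
- spray: A can of 54 mm diameter, 170 mm tall, standing to the right, not to be moved; origin under its centre.
- jar: A jar of 66 mm diameter, 75 mm tall, standing to the right of the carrier, not to be moved; origin under its centre.
There are look-alikes about, which are no part of the job. Leave any turquoise or yellow look-alike of the housing_l alone.

How it is judged:
By the outcome, as a careful person would: the job done as asked, in the order asked, and still so for the second after the job is handed in, with the robot touching nothing.
It also fails if it takes over 72 s, if anything falls off the work surface, if the arm or the gripper's body presses on something with over 40 N, if the wrist force passes 120 N, or if a joint passes its speed limit or range.

### The arm

A 7-joint arm with a two-finger parallel gripper is mounted at the origin on the work surface. World frame = base frame: x ahead of the robot, y to its left, z up, the work surface at z = 0. Lengths are in m, angles in rad, forces in N, time in s.
With the tool pointing down it reaches from about 0.4 to 0.875 m from the base axis. Payload 19.3 kg.
Tool frame: the origin (TCP) lies midway between the tips of the shut fingers; the grasp point (between the pads) lies 19 mm behind it; z points along the fingers, y is the line along which they close (so a half turn about z gives the same grasp; the last joint's range is limited). The gripper opens to 85 mm and grips with 20 to 120 N. Pads are 22 mm wide; open, the fingers measure 114 mm over their backs; the gripper's body (76 mm by 85 mm) begins 54 mm behind the grasp point. The pads swing forward as they close: fully open they stand 13 mm farther back than shut.
Start: joints at [1.278, 0.521, -0.036, 1.599, 0.021, 1.021, -0.113], TCP at [0.138, -0.61, 0.231] pointing down, gripper open.
Joint ranges: [-2.91, 2.91], [-0.3, 2.13], [-1.5, 1.42], [0.17, 2.43], [-1.26, 4.41], [0.16, 1.93], [-2.52, 2.52]. Speed limits (rad/s): [1.89, 1.89, 2.39, 2.39, 3.01, 3.01, 3.01].

### API

Orientations are given as [roll, pitch, yaw] about the fixed x, y, z axes, in that order (R = Rz(yaw) Ry(pitch) Rx(roll)).
In Python, from workcell import bot gives the robot as it stands.
- The arm moves only by the tool move_arm, never from a script. Its argument "moves" is a list that holds one entry, the list of rows, each a list of 7 numbers: the opening, from 0 (shut) to 1 (fully open), then the shift along the tool's x, y, z in units of 1000 mm (1.0 is 1000 mm), then the turn, a rotation vector about the tool's x, y, z in units of 2 pi rad (1.0 is 2 pi rad). A call has 1 to 5 rows; each row is the pose to reach, as a shift and turn from the pose commanded when the call began, along the tool's axes at that moment, turning the shorter way round; what a row does not reach only later rows make up. A row lasts 1/10 s, in which the tool goes at most 50 mm and 8.59 degrees, less where a joint would pass 70% of its speed; a pose out of reach is approached as far as the arm can. A call with a number of a shift or a turn outside -1 to 1 is refused whole. A call with a gripper value outside its range is refused whole. The fingers move at their own pace and stop on an object; "force" is the grip in N (left out, the last holds). Time passes only in rows, so rows that repeat a pose let the fingers close. It gives the time, the measured TCP pose, the force, the opening and the grip force at its end, in the units of the state.
- bot.observe(): the state, without advancing time (a new reading comes with each control period).
- bot.grab_frame(name): name is "scene" or "top" or "wrist"; returns the picture (420x560x3 uint8, red, green, blue); there is no depth.
- bot.camera_params(name): a dict with "vertical_fov" (degrees; the focal length in pixels is half the picture's height over the tangent of half this angle, whatever the lens; pixels are square), "cx", "cy" (the principal point, pixels), "R" (3x3) and "t" (3): a world point X has camera coordinates R X + t. Camera axes: x right, y down, z forward; pixel columns grow to the right and rows downward; lengths in m; the calibration is good to about 2 mm. A picture is of the moment at which its call begins: read the wrist's pose just before it. camera_params takes no time and is no camera call; for the wrist camera it gives the pose at the moment of the call.
- bot.job_done(): hands the job in; it is judged then, once.
The state is a dict: "clock": time; "qpos": joint angles; "qd": joint speeds; "joint_efforts": joint torques, N m; "position": TCP position; "tool_rot": TCP orientation; "force": force on the tool from outside, world axes, zero at the start; "moment": the same for the moment, N m; "grip_width": finger opening in m; "finger_force": force on a finger pad.
Only numpy, scipy, OpenCV 4.12 (cv2) and the standard library are available. Lean on these libraries where they do the work, as an engineer would, in place of code of your own. Each camera call takes 0.05 s, during which the arm holds its last target. There are 200 camera calls.

## Working session

There is one attempt and no reset: what is moved stays moved. The work goes in short steps, Python scripts to look and compute and a tool call to move; the robot and the scene stay as the last step left them, time stands still between calls to the robot, and variables do not carry over. Pictures are saved under pics/ and viewed, at most 10 in all, crops included, and the job is handed in when it is done.

Besides the shell and the picture viewer there is one more tool, called after "Emit:" as name([rows], argument=value, ...), one row to a line, values as JSON. move_arm: Moves the arm, as the interface text tells. Shifts and turns lie within -1 to 1; 1 stands for 1000 mm of shift or 2 pi rad of turn. Its arguments: {"type":"object","properties":{"moves":{"type":"array"},"force":{"type":"number"}},"required":["moves"]}

```bash
mkdir -p pics
cat > h.py <<'E'
import numpy as np,cv2
from workcell import bot
def cam(n):
    p=bot.camera_params(n);f=210/np.tan(np.radians(p["vertical_fov"])/2)
    return f,p["cx"],p["cy"],np.array(p["R"]),np.array(p["t"])
def ray(c,uv,z):
    f,cx,cy,R,t=c;uv=np.atleast_2d(uv).astype(float)
    d=np.c_[(uv[:,0]-cx)/f,(uv[:,1]-cy)/f,np.ones(len(uv))]@R
    o=-R.T@t
    return (o+d*((z-o[2])/d[:,2])[:,None])
def proj(c,X):
    f,cx,cy,R,t=c;q=np.atleast_2d(X)@R.T+t
    return np.c_[f*q[:,0]/q[:,2]+cx,f*q[:,1]/q[:,2]+cy]
def save(n,im): cv2.imwrite("pics/"+n+".png",im[:,:,::-1])
E
python3 - <<'E'
from h import *
for n in("top","scene"):
    im=bot.grab_frame(n);save(n+"0",im);np.save(n+"0",im);c=cam(n);print(n,c[0],c[1:3],-c[3].T@c[4])
s=bot.observe();print(s["clock"],s["position"],s["tool_rot"],s["force"],s["grip_width"])
E
```

```text
top 460.33447941838256 (281.6982339680851, 209.18190251804526) [0.44842441 0.03955914 1.30458975]
scene 509.7096271025707 (282.06782009267386, 212.32756585054133) [ 1.37506066 -0.23365282  1.31040334]
0.1 [ 0.13798134 -0.60927758  0.23076429] [-3.14055337e+00  8.21880585e-05  2.22745086e-01] [-0.79179432  0.14174286  0.00608392] 0.08539316972456104
```

View pics/top0.png

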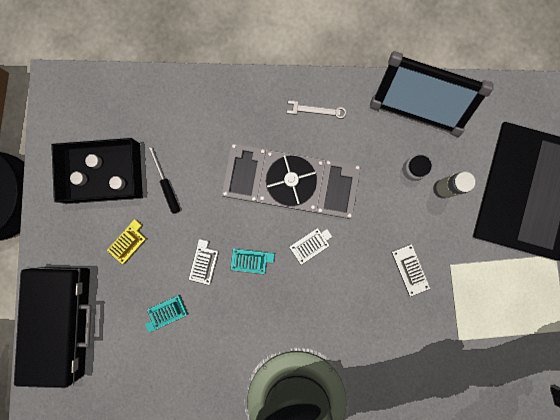

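View pics/scene0.png

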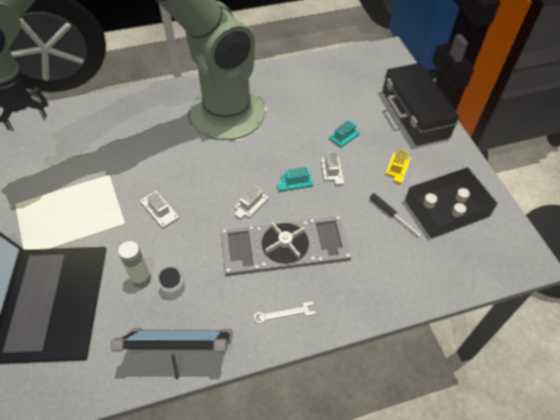

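The top view shows the candidates: white (203,262), white (311,245), plain white (410,270), turquoise (250,261) and (167,313), and yellow (126,242). I'm choosing the whites at (203,262) and (311,245). The carrier is at (291,180), with the left pocket at (243,173) and the right one at (341,188). I'll check this in a close crop.

Run:
```python
from h import *
im=np.load("top0.npy");c=cam("top")
cr=im[135:300,180:375];save("crop0",cv2.resize(cr,None,fx=4,fy=3.6,interpolation=cv2.INTER_CUBIC)) if 0 else save("crop0",cv2.resize(cr,None,fx=3.6,fy=3.6,interpolation=cv2.INTER_CUBIC))
hsv=cv2.cvtColor(im,cv2.COLOR_RGB2HSV)
m=((hsv[...,2]>195)&(hsv[...,1]<40)).astype(np.uint8)
n,l,st,ce=cv2.connectedComponentsWithStats(m)
for i in range(1,n):
    if 60<st[i,4]<3000: print(st[i],ce[i].round(1),ray(c,ce[i],.014).round(3))
```

```text
[287 101  11  12  65] [293.  106.8] [[0.821 0.03  0.014]]
[298 106  48  12 228] [320.8 110.1] [[ 0.813 -0.049  0.014]]
[ 86 155  11  12 108] [ 91.1 160.3] [[0.653 0.599 0.014]]
[284 155  15  49 182] [290.9 179. ] [[0.614 0.031 0.014]]
[ 70 172  12  12 107] [ 75.9 177.7] [[0.602 0.64  0.014]]
[455 172  20  20 306] [464.8 181.4] [[ 0.619 -0.458  0.014]]
[109 177  12  12 111] [114.9 182.5] [[0.592 0.528 0.014]]
[290 228  42  36 552] [310.7 244.6] [[ 0.431 -0.029  0.014]]
[189 239  29  46 448] [201.8 262. ] [[0.374 0.274 0.014]]
[392 245  38  51 682] [410.1 269.8] [[ 0.368 -0.307  0.014]]
```

View pics/crop0.png

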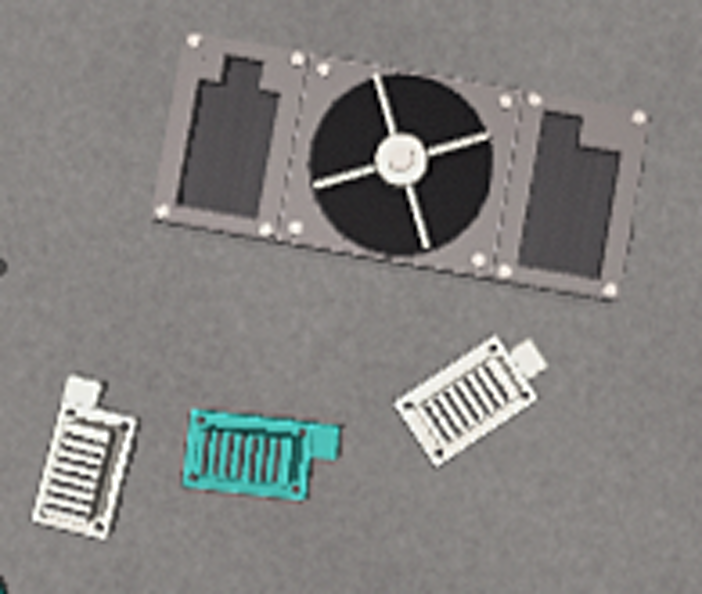

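The crop shows that the white housing at left (crop 85,460) has its tongue at the left corner, so it is housing_l. The white one at right (crop 470,400) has its tongue mid-end, so it is housing_t. The left pocket is T and the right pocket is L.

```bash
cat >> h.py <<'E'
def goto(s,p,yaw):
    """tool-frame shift(m) and yaw turn (units) to reach p with tool straight down, tool x at world yaw"""
    from scipy.spatial.transform import Rotation as Ro
    R=Ro.from_euler("xyz",s["tool_rot"]);T=Ro.from_euler("xyz",[np.pi,0,yaw])
    return R.inv().apply(np.array(p)-s["position"]).round(4),((R.inv()*T).as_rotvec()/(2*np.pi)).round(4)
E
python3 - <<'E'
from h import *
c=cam("top");g=lambda a:np.array(a)/3.6+[180-.4,135-.4]
S=ray(c,g([(193,40),(298,59),(162,211),(265,230),(535,99),(640,117),(505,271),(610,290)]),.021)
print(S.round(3), S[:4].mean(0),S[4:].mean(0))
for a,b in((2,0),(3,1),(6,4),(7,5)): d=S[b]-S[a];print(np.arctan2(d[1],d[0]))
d=S[:4].mean(0)-S[4:].mean(0);print(np.arctan2(d[1],d[0])-np.pi/2,np.hypot(*d[:2]))
print("hub",ray(c,g([(402,158)]),.06))
Lc=ray(c,g([(33,520),(105,540),(137,417),(62,398)]),.014);Tc=ray(c,g([(437,466),(397,405),(497,338),(537,397)]),.014)
for q in(Lc,Tc):
    print(q.mean(0).round(3)); d=q[2]+q[3]-q[0]-q[1];print(np.arctan2(d[1],d[0]),np.hypot(*d[:2])/2)
w=cam("wrist");s=bot.observe();print("wristcam",w[0],-w[3].T@w[4]-s["position"],w[3].round(2))
yT=np.arctan2(*( (Tc[2]+Tc[3]-Tc[0]-Tc[1])[[1,0]]))
print(goto(s,np.r_[Tc.mean(0)[:2],.25],yT),goto(s,np.r_[Tc.mean(0)[:2],.25],yT+np.pi))
E
```

```text
[[ 0.703  0.196  0.021]
 [ 0.69   0.113  0.021]
 [ 0.568  0.216  0.021]
 [ 0.555  0.135  0.021]
 [ 0.663 -0.073  0.021]
 [ 0.651 -0.155  0.021]
 [ 0.528 -0.052  0.021]
 [ 0.516 -0.134  0.021]] [0.62935082 0.16485604 0.021     ] [ 0.58963037 -0.10335883  0.021     ]
-0.1451738605070771
-0.16021135511076656
-0.1509620982023003
-0.15378165989827214
-0.14702332538537677 0.2711400555828706
hub [[0.60939797 0.03011346 0.06      ]]
[0.367 0.27  0.014]
-0.2094483944447847 0.09721444755351018
[ 0.427 -0.025  0.014]
-0.9495753285999667 0.0938837338994257
wristcam 310.2475092023056 [0.06774784 0.01630316 0.14225436] [[ 0.22 -0.98  0.  ]
 [-0.94 -0.21  0.28]
 [-0.27 -0.06 -0.96]]
(array([ 0.4105, -0.5057, -0.0187]), array([-1.000e-04,  1.000e-04,  1.866e-01])) (array([ 0.4105, -0.5057, -0.0187]), array([-1.000e-04, -2.000e-04, -3.134e-01]))
```

Emit:
move_arm([
  [[1,0.372,-0.232,-0.02,0,0,-0.3134],[1,0.372,-0.232,-0.02,0,0,-0.3134],[1,0.372,-0.232,-0.02,0,0,-0.3134],[1,0.372,-0.232,-0.02,0,0,-0.3134],[1,0.372,-0.232,-0.02,0,0,-0.3134]],
])

```text
clock: 0.6
position: [0.3165, -0.4322, 0.2427]
tool_rot: [-3.141, 0.0, 0.979]
force: [1.4, -0.4, 0.2]
grip_width: 0.0852
finger_force: 0.0
```

Run:
```python
from h import *
s=bot.observe();print(s["qpos"],s["position"],s["tool_rot"]);print(goto(s,[.45,-.3,.25],2.19),goto(s,[.427,-.025,.25],2.19))
```

```text
[ 1.04019195  0.37740695 -0.27785519  1.81242605  0.12316592  0.96862278
  0.11895485] [ 0.31652705 -0.43219545  0.24274306] [-3.14146236e+00  1.44030401e-04  9.78770382e-01]
(array([ 0.1842,  0.037 , -0.0073]), array([-0.    ,  0.    , -0.1928])) (array([ 0.3995, -0.1356, -0.0073]), array([-0.    ,  0.    , -0.1928]))
```

Emit:
move_arm([
  [[1,0.4,-0.136,-0.007,0,0,-0.193],[1,0.4,-0.136,-0.007,0,0,-0.193],[1,0.4,-0.136,-0.007,0,0,-0.193],[1,0.4,-0.136,-0.007,0,0,-0.193],[1,0.4,-0.136,-0.007,0,0,-0.193]],
])

```text
clock: 1.1
position: [0.3823, -0.1911, 0.2469]
tool_rot: [-3.141, 0.0, 1.729]
force: [2.4, 0.1, 0.6]
grip_width: 0.0856
finger_force: 0.0
```

Run:
```python
from h import *
s=bot.observe();print(s["qpos"],s["position"],s["tool_rot"]);print(goto(s,[.427,-.025,.25],2.19))
```

```text
[ 0.81058404  0.22049043 -0.56117745  2.04895064  0.14841824  0.91040309
  0.3268683 ] [ 0.3822569  -0.19107089  0.24690664] [-3.14149870e+00  3.88765092e-04  1.72872914e+00]
(array([ 0.157 ,  0.0703, -0.0032]), array([-0.    ,  0.0001, -0.0734]))
```

Emit:
move_arm([
  [[1,0.157,0.07,-0.003,0,0,-0.0734],[1,0.157,0.07,-0.003,0,0,-0.0734],[1,0.157,0.07,-0.003,0,0,-0.0734],[1,0.157,0.07,-0.003,0,0,-0.0734],[1,0.157,0.07,-0.003,0,0,-0.0734]],
])

```text
clock: 1.6
position: [0.4282, -0.0241, 0.2499]
tool_rot: [3.141, -0.001, 2.189]
force: [-0.2, -0.8, 0.0]
grip_width: 0.0854
finger_force: 0.0
```

Run:
```python
from h import *
w=cam("wrist");s=bot.observe();im=bot.grab_frame("wrist");save("w1",im);np.save("w1",im)
np.savez("w1c",f=w[0],cx=w[1],cy=w[2],R=w[3],t=w[4]);print(s["qpos"],s["position"],s["tool_rot"],s["qd"].round(2) if hasattr(s["qd"],"round") else s["qd"])
```

```text
[ 0.55809521  0.24584886 -0.74522861  2.03538678  0.20562283  0.93344249
  0.32301839] [ 0.42823793 -0.0241045   0.24993197] [ 3.14063001e+00 -6.11469100e-04  2.18913551e+00] [ 0.05 -0.01  0.05  0.02 -0.    0.    0.05]
```

View pics/w1.png

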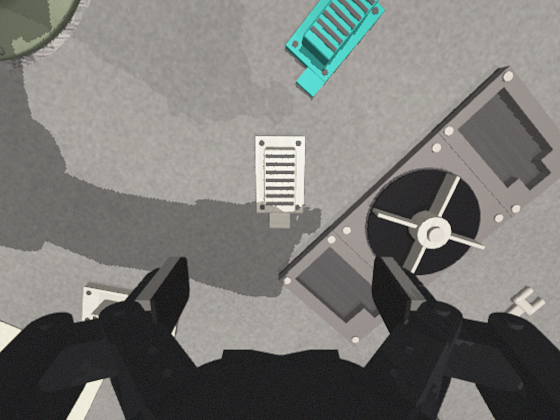

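The wrist view shows housing_t at (280,175) with its tongue mid-end at (280,220), so the choice is confirmed. The L pocket is at (340,285), the T pocket at (505,125) and the hub at (434,232).

Run:
```python
from h import *
im=np.load("w1.npy");z=np.load("w1c.npz");c=(float(z["f"]),float(z["cx"]),float(z["cy"]),z["R"],z["t"])
V=im.max(2)
sub=V[120:245,235:325];m=(sub>185).astype(np.uint8)
n,l,st,ce=cv2.connectedComponentsWithStats(m,connectivity=8);i=1+st[1:,4].argmax();print(st[i]+[235,120,0,0,0])
for r in(140,150,165,180,195,208,213,218,224): print(r,V[r,245:315:1][[0,5]],np.where(V[r,240:322]>165)[0][[0,-1]]+240)
print(V[205:235,280].tolist(), V[205:235,262].tolist(),V[130:142,280].tolist())
# profile across pockets, deck shades
print(V[125,450:545:3].tolist());print(V[285,295:400:3].tolist())
print("hub",ray(c,[[436,232]],.06))
```

```text
[ 255  136   50   76 2630]
140 [170 172] [240 320]
150 [156 170] [240 313]
165 [162 171] [242 317]
180 [171 169] [240 321]
195 [168 171] [240 317]
208 [111 113] [257 321]
213 [116 113] [270 287]
218 [112 111] [270 297]
224 [115 114] [270 321]
[196, 240, 243, 243, 216, 171, 159, 153, 168, 175, 174, 170, 171, 172, 167, 174, 167, 166, 167, 172, 173, 172, 157, 124, 109, 110, 110, 112, 111, 114] [73, 66, 74, 67, 104, 160, 181, 153, 116, 111, 113, 114, 115, 113, 113, 111, 111, 111, 114, 113, 111, 114, 115, 116, 116, 112, 111, 109, 111, 116] [160, 161, 161, 157, 152, 138, 219, 244, 245, 243, 241, 241]
[159, 160, 159, 161, 114, 101, 100, 100, 100, 100, 102, 100, 100, 100, 102, 102, 101, 101, 101, 98, 102, 99, 102, 101, 83, 68, 67, 68, 116, 151, 153, 151]
[157, 158, 150, 69, 82, 103, 99, 103, 99, 104, 102, 98, 102, 104, 98, 97, 101, 102, 101, 97, 101, 102, 102, 102, 103, 108, 26, 32, 31, 30, 31, 43, 27, 30, 33]
hub [[0.6053548  0.03341631 0.06      ]]
```

```bash
cat >> h.py <<'E'
def loadc(n):
    z=np.load(n+"c.npz");return (float(z["f"]),float(z["cx"]),float(z["cy"]),z["R"],z["t"])
def pocket(im,c,seed,th=132):
    """pocket rim at z=.02: minAreaRect of dark region holding seed; returns rect centre, size, long-axis yaw near -.15, origin, tongue lateral"""
    V=im.max(2);m=(cv2.medianBlur(V,3)<th).astype(np.uint8)
    m=cv2.morphologyEx(m,cv2.MORPH_OPEN,np.ones((5,5),np.uint8))
    n,l,st,ce=cv2.connectedComponentsWithStats(m,connectivity=4)
    i=l[seed[1],seed[0]];k=max(cv2.findContours((l==i).astype(np.uint8),cv2.RETR_EXTERNAL,cv2.CHAIN_APPROX_NONE)[0],key=len)[:,0]
    P=ray(c,k,.02)[:,:2]
    b=cv2.boxPoints(cv2.minAreaRect((P*1000).astype(np.float32)))/1000
    e=[b[1]-b[0],b[2]-b[1]];e.sort(key=lambda v:np.hypot(*v));u=e[1]/np.hypot(*e[1]);u=u*np.sign(u[0]);v=np.array([-u[1],u[0]])
    ctr=b.mean(0);q=(P-ctr)@np.c_[u,v];tip=q[q[:,0]>q[:,0].max()-.012]
    o=ctr+u*(q[:,0].min()+q[:,0].max())/2-u*.010
    return st[i].tolist(),np.hypot(*e[0]),np.hypot(*e[1]),np.arctan2(u[1],u[0]),o,(tip[:,1].min(),tip[:,1].max())
E
python3 - <<'E'
from h import *
im=np.load("w1.npy");c=loadc("w1");s=bot.observe()
print("T",pocket(im,c,(500,120)));print("L",pocket(im,c,(340,280)))
tp=np.load("top0.npy");ct=cam("top");print(pocket(tp,ct,(243,178)),pocket(tp,ct,(341,190)))
q=ray(c,[(255,136),(305,136),(255,213),(305,213),(280,136),(280,213),(280,227.5)],.014)[:,:2]
print(q.round(4),q[:4].mean(0)); d=q[5]-q[4];yaw=np.arctan2(d[1],d[0]);print(yaw,np.hypot(*d),np.hypot(*(q[6]-q[4])),np.hypot(*(q[0]-q[1])))
u=d/np.hypot(*d);o=q[4]+.048*u;print(o)
print(goto(s,np.r_[o,.042],yaw+np.pi))
E
```

```text
T ([460, 89, 92, 100, 5304], np.float32(0.06506624), np.float32(0.12404124), np.float32(-0.14858663), array([0.61876118, 0.16601015]), (np.float64(-0.01598382883822919), np.float64(0.015559985387043028)))
L ([0, 0, 560, 420, 91868], np.float32(0.570796), np.float32(0.8726736), np.float32(0.61691517), array([ 0.47569085, -0.10970202]), (np.float64(-0.2853980559491408), np.float64(-0.23793731910746707)))
([229, 151, 28, 44, 928], np.float32(0.066145636), np.float32(0.1251632), np.float32(-0.15155523), array([0.61997491, 0.16620357]), (np.float64(-0.015018084739822241), np.float64(0.014829552844053859))) ([324, 166, 28, 46, 957], np.float32(0.06666412), np.float32(0.12507306), np.float32(-0.14381512), array([ 0.57973954, -0.10120722]), (np.float64(0.0038412977438372223), np.float64(0.03333207977658596)))
[[ 0.3752 -0.002 ]
 [ 0.4237  0.0325]
 [ 0.4291 -0.0816]
 [ 0.4812 -0.0446]
 [ 0.3994  0.0153]
 [ 0.4551 -0.0631]
 [ 0.4666 -0.0792]] [ 0.42729441 -0.02393707]
-0.9531589044678761 0.09618341252878455 0.11588098069924946 0.059574196905634744
[ 0.42723984 -0.02386335]
(array([0.002 , 0.0009, 0.2077]), array([-0.    , -0.0001, -0.0003]))
```

Emit:
move_arm([
  [[1,0.002,0.001,0.05,0,0,0],[1,0.002,0.001,0.1,0,0,0],[1,0.002,0.001,0.15,0,0,0],[1,0.002,0.001,0.2,0,0,0],[1,0.002,0.001,0.232,0,0,0]],
], force=40)

```text
clock: 2.15
position: [0.4256, -0.0262, 0.0149]
tool_rot: [-3.139, -0.002, 2.182]
force: [1.4, 0.1, -0.1]
grip_width: 0.0856
finger_force: 0.0
```

Emit:
move_arm([
  [[1,0,0,0,0,0,0],[0,0,0,0,0,0,0],[0,0,0,0,0,0,0],[0,0,0,0,0,0,0],[0,0,0,0,0,0,0]],
])

```text
clock: 2.65
position: [0.4283, -0.0254, 0.0193]
tool_rot: [3.14, 0.002, 2.183]
force: [-1.9, 0.1, 19.6]
grip_width: 0.0355
finger_force: 37.9
```

Emit:
move_arm([
  [[0,0,0,0,0,0,0],[0,0,0,0,0,0,0],[0,0,0,-0.01,0,0,0],[0,0,0,-0.03,0,0,0],[0,0,0,-0.06,0,0,0]],
])

```text
clock: 3.15
position: [0.4266, -0.0249, 0.0786]
tool_rot: [-3.14, -0.001, 2.184]
force: [0.9, 0.4, -3.1]
grip_width: 0.0358
finger_force: 42.1
```

Run:
```python
from h import *
s=bot.observe();print(s["qpos"],s["position"],s["tool_rot"],s["force"],s["finger_force"]);print(goto(s,[.555,.176,.14],np.pi-.149),goto(s,[.619,.166,.12],np.pi-.149))
```

```text
[ 0.36663523  0.5346791  -0.56826993  2.20101989  0.55302365  0.54839673
 -0.00753614] [ 0.42660805 -0.02491528  0.0786344 ] [-3.14026384e+00 -1.16205203e-03  2.18432785e+00] [ 0.93924068  0.36597743 -3.06364366] 42.105571031570435
(array([ 0.0904,  0.2206, -0.0616]), array([-1.000e-04, -3.000e-04, -1.286e-01])) (array([ 0.0454,  0.2672, -0.0417]), array([-1.000e-04, -3.000e-04, -1.286e-01]))
```

Emit:
move_arm([
  [[0,0.01,0.05,-0.042,0,0,-0.02],[0,0.02,0.1,-0.042,0,0,-0.04],[0,0.03,0.15,-0.042,0,0,-0.06],[0,0.038,0.195,-0.042,0,0,-0.08],[0,0.042,0.24,-0.042,0,0,-0.1]],
])

```text
clock: 3.65
position: [0.596, 0.1449, 0.1213]
tool_rot: [3.141, 0.0, 2.817]
force: [2.0, 0.1, -2.7]
grip_width: 0.0355
finger_force: 42.3
```

Run:
```python
from h import *
s=bot.observe();print(s["position"],s["tool_rot"]);print(goto(s,[.619,.166,.12],np.pi-.149))
```

```text
[0.59600703 0.14488202 0.1213149 ] [3.14116484e+00 2.74256677e-04 2.81722339e+00]
(array([-0.0151,  0.0273,  0.0013]), array([ 0.0001,  0.    , -0.0279]))
```

Emit:
move_arm([
  [[0,-0.015,0.027,0.001,0,0,-0.028],[0,-0.015,0.027,0.001,0,0,-0.028],[0,-0.015,0.027,0.001,0,0,-0.028],[0,-0.015,0.027,0.001,0,0,-0.028]],
])

```text
clock: 4.05
position: [0.6174, 0.1631, 0.1193]
tool_rot: [-3.141, -0.0, 2.986]
force: [0.4, -1.2, -3.5]
grip_width: 0.0353
finger_force: 42.5
```

Run:
```python
from h import *
w=cam("wrist");s=bot.observe();im=bot.grab_frame("wrist");save("w2",im);np.save("w2",im)
np.savez("w2c",f=w[0],cx=w[1],cy=w[2],R=w[3],t=w[4]);print(s["position"],s["tool_rot"],goto(s,[.619,.166,.12],np.pi-.149))
```

```text
[0.61743508 0.16312259 0.11926132] [-3.14086587e+00 -3.09476109e-04  2.98583648e+00] (array([-0.0011,  0.0031, -0.0007]), array([-0.0001, -0.    , -0.0011]))
```

View pics/w2.png

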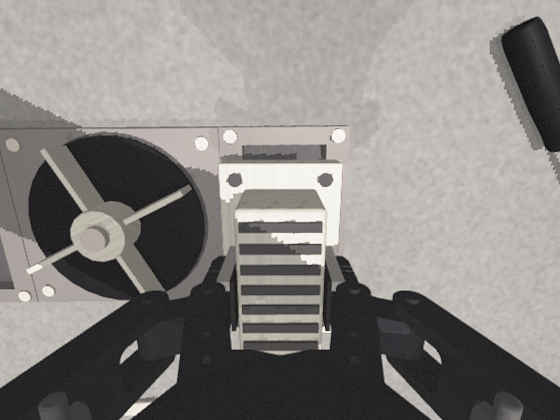

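The held flange's back edge is at row 163 (columns 219–342). The pocket's back edge shows beyond it at row 145 (columns 242–327).

Run:
```python
from h import *
im=np.load("w2.npy");c=loadc("w2");V=im.max(2).astype(int)
print(V[170,210:226].tolist(),V[170,334:350].tolist());print(V[155:170,280].tolist(),V[138:150,265].tolist(),V[150,236:248].tolist(),V[150,318:334].tolist())
tcp=np.array([.6174,.1631,.1193]);a=2.9858;X=np.array([np.cos(a),np.sin(a)]);Y=np.array([np.sin(a),-np.cos(a)])
for z,l in((.1140,[(219,163.5),(342,163.5)]),(.02,[(241.5,145),(327.5,145)])):
    p=ray(c,l,z)[:,:2]; print(z,[( (q-tcp[:2])@X,(q-tcp[:2])@Y) for q in p],np.hypot(*(p[0]-p[1])),p.mean(0), np.arctan2(*(p[0]-p[1])[::-1]))
```

```text
[193, 197, 195, 193, 196, 194, 196, 182, 187, 238, 245, 244, 244, 243, 243, 243] [246, 246, 245, 245, 246, 246, 246, 239, 198, 203, 203, 202, 203, 203, 193, 193]
[76, 77, 79, 74, 94, 117, 126, 128, 195, 239, 246, 246, 246, 246, 245] [198, 199, 195, 194, 196, 197, 180, 141, 120, 125, 125, 122] [187, 187, 186, 189, 191, 180, 120, 89, 110, 120, 115, 115] [124, 124, 117, 75, 77, 78, 72, 83, 147, 201, 198, 198, 197, 196, 199, 198]
0.114 [(np.float64(0.05017479926637428), np.float64(-0.028688321968578276)), (np.float64(0.050157059191869975), np.float64(0.029890967102452377))] 0.05857929175722095 [0.56793494 0.17147795] -1.7268918190541809
0.02 [(np.float64(0.050486816062426665), np.float64(-0.029385143761908906)), (np.float64(0.05045953675957806), np.float64(0.03656852553225441))] 0.06595367493570184 [0.56809541 0.17447977] -1.727002593479836
```

Emit:
move_arm([
  [[0,-0.0015,0.003,0.03,0,0,0],[0,-0.0015,0.003,0.055,0,0,0],[0,-0.0015,0.003,0.068,0,0,0],[0,-0.0015,0.003,0.068,0,0,0],[0,-0.0015,0.003,0.068,0,0,0]],
])

```text
clock: 4.6
position: [0.6202, 0.167, 0.0518]
tool_rot: [3.141, 0.001, 2.988]
force: [0.7, -0.2, -3.6]
grip_width: 0.0354
finger_force: 42.3
```

Run:
```python
from h import *
s=bot.observe();print(s["position"],s["tool_rot"],s["force"]);print(goto(s,[.6193,.1658,.04],2.986))
```

```text
[0.62020851 0.16701929 0.05183248] [3.14121285e+00 5.99320272e-04 2.98762100e+00] [ 0.70323256 -0.18764538 -3.61142518]
(array([ 0.0007, -0.0013,  0.0118]), array([0.0001, 0.0001, 0.0003]))
```

Emit:
move_arm([
  [[0,0.0007,-0.0012,0.008,0,0,0],[0,0.0007,-0.0012,0.014,0,0,0],[0,0.0007,-0.0012,0.019,0,0,0],[0,0.0007,-0.0012,0.023,0,0,0],[0,0.0007,-0.0012,0.025,0,0,0]],
])

```text
clock: 5.1
position: [0.6189, 0.166, 0.0254]
tool_rot: [-3.141, -0.0, 2.988]
force: [-8.4, -7.4, 27.6]
grip_width: 0.0351
finger_force: 46.9
```

Emit:
move_arm([
  [[0,0,0,0.001,0,0,0],[0,0,0,0.002,0,0,0],[0,0,0,0.002,0,0,0]],
])

```text
clock: 5.4
position: [0.6189, 0.166, 0.0254]
tool_rot: [-3.141, 0.0, 2.988]
force: [-12.4, -7.2, 26.2]
grip_width: 0.0357
finger_force: 46.2
```

Emit:
move_arm([
  [[0.65,0,0,0,0,0,0],[0.65,0,0,0,0,0,0],[0.65,0,0,-0.001,0,0,0],[0.65,0,0,-0.015,0,0,0],[0.65,0,0,-0.06,0,0,0]],
])

```text
clock: 5.9
position: [0.6173, 0.1653, 0.082]
tool_rot: [-3.14, -0.005, 2.989]
force: [-0.1, -0.8, 0.7]
grip_width: 0.0554
finger_force: 0.0
```

Emit:
move_arm([
  [[0.65,0,0,-0.05,0,0,0],[0.65,0,0,-0.1,0,0,0],[0.65,0,0,-0.13,0,0,0],[0.65,0,0,-0.13,0,0,0]],
])

```text
clock: 6.3
position: [0.6205, 0.167, 0.2194]
tool_rot: [3.139, 0.006, 2.988]
force: [0.4, 0.6, -0.8]
grip_width: 0.0554
finger_force: 0.0
```

Run:
```python
from h import *
w=cam("wrist");s=bot.observe();im=bot.grab_frame("wrist");save("w3",im);np.save("w3",im)
np.savez("w3c",f=w[0],cx=w[1],cy=w[2],R=w[3],t=w[4]);print(s["qpos"],s["position"],s["tool_rot"],s["force"],goto(s,[.367,.27,.25],np.pi-.21))
```

```text
[ 0.17064993  0.68472514 -0.84775378  1.53892593  0.54543982  1.16027042
  0.63358926] [0.62046057 0.16703129 0.21939032] [3.13863173 0.00609778 2.98818523] [ 0.3590334   0.64816107 -0.77154678] (array([ 0.266 ,  0.0631, -0.032 ]), array([0.0005, 0.001 , 0.009 ]))
```

View pics/w3.png

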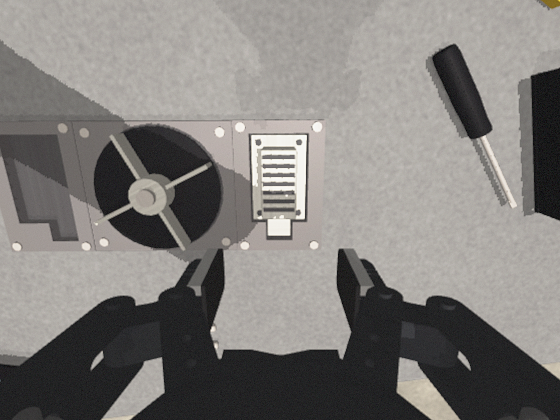

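Housing_t sits in its pocket (280,185), with an even rim and the tongue in its slot. Next is housing_l.

Emit:
move_arm([
  [[1,0.048,0.012,-0.01,0,0,0.002],[1,0.096,0.024,-0.02,0,0,0.004],[1,0.144,0.036,-0.03,0,0,0.006],[1,0.192,0.048,-0.032,0,0,0.009],[1,0.24,0.06,-0.032,0,0,0.009]],
])

```text
clock: 6.85
position: [0.3893, 0.2619, 0.2456]
tool_rot: [-3.141, -0.0, 2.931]
force: [-0.2, 1.6, 0.8]
grip_width: 0.0852
finger_force: 0.0
```

Emit:
move_arm([
  [[1,0.02,0.003,0,0,0,0],[1,0.02,0.003,0,0,0,0],[1,0.02,0.003,0,0,0,0],[1,0.02,0.003,0,0,0,0]],
])

```text
clock: 7.25
position: [0.3732, 0.2683, 0.2455]
tool_rot: [-3.141, -0.001, 2.93]
force: [-0.3, -0.3, -0.3]
grip_width: 0.0854
finger_force: 0.0
```

Run:
```python
from h import *
w=cam("wrist");s=bot.observe();im=bot.grab_frame("wrist");save("w4",im);np.save("w4",im)
np.savez("w4c",f=w[0],cx=w[1],cy=w[2],R=w[3],t=w[4]);print(s["qpos"],s["position"],s["tool_rot"],s["qd"],goto(s,[.367,.27,.25],np.pi-.21))
```

```text
[ 0.03958235  0.37531865 -0.99088863  1.96488372  0.37305176  0.99758356
  0.23252922] [0.37320554 0.268346   0.24546455] [-3.14129545e+00 -6.45965442e-04  2.93043320e+00] [ 0.00402878  0.00324216 -0.00162462 -0.00251435 -0.00391952 -0.00080826
 -0.00215822] (array([ 0.0064,  0.0003, -0.0045]), array([-0.    , -0.0001, -0.0002]))
```

View pics/w4.png

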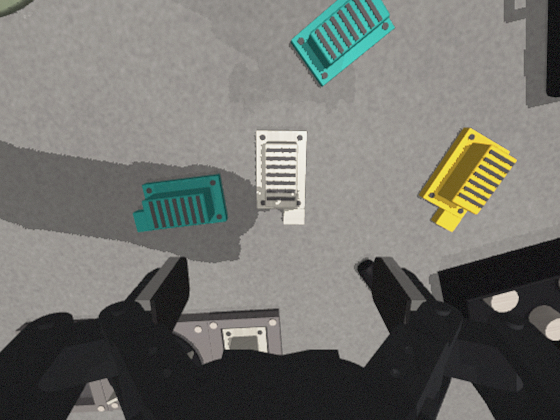

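Housing_l is at (281,170), with its tongue at the image's lower right, which is its +y corner, so the choice is confirmed. The turquoise look-alike is close by at (180,205), so I'll use a narrower opening.

Run:
```python
from h import *
im=np.load("w4.npy");c=loadc("w4");V=im.max(2).astype(int);s=bot.observe()
def edges(r): 
    w=np.where(V[r,240:330]>205)[0]+240;return w[0],w[-1]
E=[(r,)+edges(r) for r in(135,145,160,175,190,200)];print(E)
print(V[124:136,281].tolist(),V[203:230,294].tolist(),V[203:216,268].tolist())
L=np.array([[a-.5,r] for r,a,b in E]);Rr=np.array([[b+.5,r] for r,a,b in E])
P=ray(c,L,.014)[:,:2];Q=ray(c,Rr,.014)[:,:2]
M=(P+Q)/2;d=M[-1]-M[0];fit=np.polyfit(M[:,0],M[:,1],1);yaw=np.arctan(fit[0]);print("yaw",yaw,np.hypot(*(P-Q).T))
u=np.array([np.cos(yaw),np.sin(yaw)])
b=ray(c,[[281,130.5],[268,210],[294,224]],.014)[:,:2];print((b[1:]-b[0])@u)
m=M.mean(0);o=m+u*((b[0]-m)@u+.048);print(o,goto(s,np.r_[o,.022],yaw+np.pi))
```

```text
[(135, np.int64(256), np.int64(306)), (145, np.int64(257), np.int64(305)), (160, np.int64(257), np.int64(305)), (175, np.int64(257), np.int64(304)), (190, np.int64(299), np.int64(304)), (200, np.int64(299), np.int64(304))]
[159, 157, 150, 145, 151, 138, 158, 230, 240, 237, 236, 236] [155, 153, 156, 149, 142, 130, 221, 238, 234, 230, 230, 233, 232, 232, 231, 228, 229, 231, 232, 232, 228, 179, 150, 158, 159, 158, 157] [155, 159, 159, 145, 160, 132, 95, 99, 139, 155, 153, 151, 150]
yaw 0.14150179686013434 [0.05999475 0.05815199 0.05893411 0.05851867 0.0074145  0.00748344]
[0.08572574 0.11463624]
[0.36766399 0.28044873] (array([0.0078, 0.0107, 0.2235]), array([-0.    , -0.0001, -0.0562]))
```

Run:
```python
from h import *
im=np.load("w4.npy");c=loadc("w4");V=im.max(2).astype(float);s=bot.observe()
def sub(r,a,b,th):  # subpixel crossing scanning a->b
    st=1 if b>a else -1
    for x in range(a,b,st):
        if V[r,x]<th<=V[r,x+st]: return x+st*(th-V[r,x])/(V[r,x+st]-V[r,x])
Rr=np.array([[sub(r,325,290,195),r] for r in range(136,203,3)]);L=np.array([[sub(r,245,270,195),r] for r in range(136,176,3)])
R_=ray(c,Rr,.014)[:,:2];L_=ray(c,L,.014)[:,:2]
for q in(R_,L_): print(np.arctan(np.polyfit(q[:,0],q[:,1],1)[0]))
yaw=np.arctan(np.polyfit(R_[:,0],R_[:,1],1)[0])
u=np.array([np.cos(yaw),np.sin(yaw)]);v=np.array([-u[1],u[0]])
lat=(np.median(R_@v)+np.median(L_@v))/2;print((R_@v).mean()-(L_@v).mean())
b=ray(c,[[281,130.3],[268,211],[294,224]],.014)[:,:2];print((b[1:]-b[0])@u)
o=v*lat+u*(b[0]@u+.048);print(o,goto(s,np.r_[o,.022],yaw+np.pi))
```

```text
-0.22049533218436043
-0.2218920217195164
0.05910139479517795
[0.09906031 0.11610978]
[0.36573274 0.27060927] (array([0.0076, 0.0007, 0.2235]), array([-0.    , -0.0001,  0.0015]))
```

Emit:
move_arm([
  [[0.78,0.0076,0.0007,0.05,0,0,0.0015],[0.78,0.0076,0.0007,0.1,0,0,0.0015],[0.78,0.0076,0.0007,0.15,0,0,0.0015],[0.78,0.0076,0.0007,0.19,0,0,0.0015],[0.78,0.0076,0.0007,0.2225,0,0,0.0015]],
])

```text
clock: 7.8
position: [0.3648, 0.2703, 0.0205]
tool_rot: [-3.14, -0.002, 2.922]
force: [1.6, -0.4, 0.3]
grip_width: 0.0666
finger_force: 0.0
```

Emit:
move_arm([
  [[0.78,0,0,0,0,0,0],[0.78,0,0,0,0,0,0],[0,0,0,0,0,0,0],[0,0,0,0,0,0,0],[0,0,0,0,0,0,0]],
])

```text
clock: 8.3
position: [0.3662, 0.2714, 0.0248]
tool_rot: [3.14, 0.002, 2.921]
force: [-0.7, -2.4, 15.0]
grip_width: 0.0352
finger_force: 38.7
```

Emit:
move_arm([
  [[0,0,0,0,0,0,0],[0,0,0,0,0,0,0],[0,0,0,-0.02,0,0,0],[0,0,0,-0.06,0,0,0],[0,0,0,-0.1,0,0,0]],
])

```text
clock: 8.8
position: [0.3647, 0.2708, 0.125]
tool_rot: [-3.141, -0.001, 2.923]
force: [2.1, -0.2, -2.9]
grip_width: 0.035
finger_force: 43.0
```

Run:
```python
from h import *
s=bot.observe();print(s["qpos"],s["position"],s["tool_rot"],s["force"],s["finger_force"]);print(goto(s,[.44,.03,.14],np.pi-.149),goto(s,[.580,-.101,.12],np.pi-.149))
```

```text
[-0.11838006  0.54392131 -0.84712608  2.09979473  0.59976853  0.75640245
  0.00227212] [0.36470834 0.27082351 0.12503516] [-3.14108957e+00 -7.52327126e-04  2.92265052e+00] [ 2.12136431 -0.23459625 -2.91559328] 43.008044958114624
(array([-0.1258, -0.2187, -0.0149]), array([-0.0001, -0.0001, -0.0111])) (array([-0.2909, -0.3162,  0.005 ]), array([-0.0001, -0.0001, -0.0111]))
```

Emit:
move_arm([
  [[0,-0.033,-0.036,0,0,0,-0.002],[0,-0.066,-0.072,0,0,0,-0.004],[0,-0.1,-0.108,0,0,0,-0.006],[0,-0.132,-0.144,0,0,0,-0.008],[0,-0.165,-0.18,0,0,0,-0.011]],
])

```text
clock: 9.3
position: [0.4878, 0.0572, 0.1243]
tool_rot: [-3.141, 0.001, 2.991]
force: [0.6, 1.0, -3.6]
grip_width: 0.0352
finger_force: 43.2
```

Run:
```python
from h import *
s=bot.observe();print(s["position"],s["tool_rot"]);print(goto(s,[.580,-.101,.122],np.pi-.15))
```

```text
[0.48780127 0.05715619 0.12429732] [-3.14139938e+00  1.14176140e-03  2.99135437e+00]
(array([-0.1148, -0.1426,  0.0025]), array([-0.    ,  0.0002, -0.    ]))
```

Emit:
move_arm([
  [[0,-0.03,-0.036,0,0,0,0],[0,-0.06,-0.072,0.002,0,0,0],[0,-0.085,-0.108,0.002,0,0,0],[0,-0.105,-0.132,0.002,0,0,0],[0,-0.112,-0.139,0.002,0,0,0]],
])

```text
clock: 9.8
position: [0.5778, -0.0988, 0.1217]
tool_rot: [-3.141, 0.001, 2.986]
force: [0.5, 0.4, -3.7]
grip_width: 0.0352
finger_force: 43.1
```

Emit:
move_arm([
  [[0,0,0,0,0,0,0],[0,0,0,0,0,0,0],[0,0,0,0,0,0,0]],
])

```text
clock: 10.1
position: [0.5766, -0.0934, 0.1217]
tool_rot: [3.141, 0.0, 2.993]
force: [-0.2, -0.4, -4.5]
grip_width: 0.0352
finger_force: 43.1
```

Run:
```python
from h import *
w=cam("wrist");s=bot.observe();im=bot.grab_frame("wrist");save("w5",im);np.save("w5",im)
np.savez("w5c",f=w[0],cx=w[1],cy=w[2],R=w[3],t=w[4],p=s["position"],a=s["tool_rot"]);print(s["position"],s["tool_rot"],goto(s,[.580,-.101,.122],np.pi-.15))
```

```text
[ 0.57658917 -0.0934032   0.12173321] [3.14142294e+00 6.01347466e-05 2.99299219e+00] (array([-0.0045, -0.007 , -0.0003]), array([0.    , 0.    , 0.0002]))
```

View pics/w5.png

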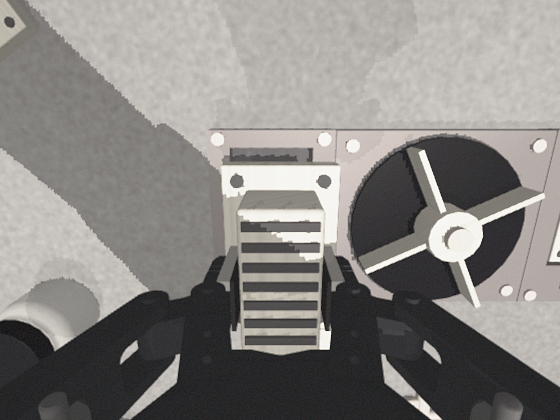

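The held flange's back edge is at row 165 (columns 222–340). The pocket's back edge is at row 149 (columns 230–313).

Run:
```python
from h import *
im=np.load("w5.npy");c=loadc("w5");z=np.load("w5c.npz");V=im.max(2).astype(int)
print(V[172,214:228].tolist(),V[172,332:348].tolist());print(V[158:172,280].tolist(),V[142:155,255].tolist(),V[154,222:236].tolist(),V[154,306:320].tolist())
p=z["p"];a=z["a"][2];X=np.array([np.cos(a),np.sin(a)]);Y=np.array([np.sin(a),-np.cos(a)])
fl=[(222,165),(340.5,165)];pk=[(229.5,148.5),(313,148.5)]
for h,l in((p[2]-.0248+.014,fl),(p[2]-.02+.014,fl),(.02,pk)):
    q=ray(c,l,h)[:,:2]-p[:2]; print(h,np.c_[q@X,q@Y].round(4).tolist(),np.hypot(*(q[0]-q[1])))
```

```text
[132, 132, 130, 130, 127, 155, 199, 221, 244, 245, 245, 245, 245, 245] [247, 247, 246, 246, 246, 247, 247, 244, 214, 212, 215, 213, 213, 212, 212, 212]
[82, 81, 77, 109, 131, 137, 130, 209, 244, 247, 247, 246, 246, 246] [199, 201, 200, 197, 202, 180, 139, 121, 127, 127, 122, 124, 120] [200, 189, 193, 195, 193, 194, 198, 173, 82, 87, 103, 127, 126, 125] [128, 134, 120, 77, 78, 72, 123, 188, 208, 206, 205, 202, 202, 204]
0.11093320702702508 [[0.0487, -0.0283], [0.0486, 0.0303]] 0.05862269043335529
0.11573320702702508 [[0.0494, -0.0274], [0.0494, 0.0294]] 0.056783867596941096
0.02 [[0.0476, -0.039], [0.0476, 0.0259]] 0.06489207669121645
```

Emit:
move_arm([
  [[0,-0.004,-0.0073,0.025,0,0,0],[0,-0.004,-0.0073,0.05,0,0,0],[0,-0.004,-0.0073,0.064,0,0,0],[0,-0.004,-0.0073,0.064,0,0,0],[0,-0.004,-0.0073,0.064,0,0,0]],
])

```text
clock: 10.65
position: [0.5801, -0.1018, 0.058]
tool_rot: [3.141, 0.0, 2.992]
force: [0.4, -0.3, -3.7]
grip_width: 0.035
finger_force: 43.0
```

Run:
```python
from h import *
s=bot.observe();print(s["position"],s["tool_rot"],s["force"]);print(goto(s,[.5795,-.1012,.031],2.9915))
```

```text
[ 0.58014601 -0.10179821  0.058031  ] [3.14125637e+00 3.35291464e-04 2.99208657e+00] [ 0.3756314  -0.3131419  -3.66949742]
(array([0.0007, 0.0005, 0.027 ]), array([0.0001, 0.0001, 0.0001]))
```

Emit:
move_arm([
  [[0,0.0005,0.0005,0.008,0,0,0],[0,0.0005,0.0005,0.015,0,0,0],[0,0.0005,0.0005,0.02,0,0,0],[0,0.0005,0.0005,0.023,0,0,0],[0,0.0005,0.0005,0.0255,0,0,0]],
])

```text
clock: 11.15
position: [0.5794, -0.1019, 0.0316]
tool_rot: [3.142, -0.0, 2.991]
force: [-0.1, 0.0, -4.0]
grip_width: 0.0354
finger_force: 43.2
```

Emit:
move_arm([
  [[0,0,0,0.0015,0,0,0],[0,0,0,0.0025,0,0,0],[0,0,0,0.0025,0,0,0]],
])

```text
clock: 11.45
position: [0.5795, -0.1019, 0.0308]
tool_rot: [-3.141, 0.0, 2.991]
force: [-13.1, -0.7, 27.1]
grip_width: 0.0354
finger_force: 47.1
```

Emit:
move_arm([
  [[0.65,0,0,0,0,0,0],[0.65,0,0,0,0,0,0],[0.65,0,0,-0.001,0,0,0],[0.65,0,0,-0.015,0,0,0],[0.65,0,0,-0.06,0,0,0]],
])

```text
clock: 11.95
position: [0.5777, -0.1016, 0.0878]
tool_rot: [3.141, -0.005, 2.992]
force: [0.3, -0.8, 0.7]
grip_width: 0.0557
finger_force: 0.0
```

Emit:
move_arm([
  [[0.65,0,0,-0.05,0,0,0],[0,0,0,-0.1,0,0,0],[0,0,0,-0.13,0,0,0],[0,0,0,-0.13,0,0,0]],
])

```text
clock: 12.35
position: [0.5811, -0.1016, 0.2246]
tool_rot: [-3.141, 0.006, 2.991]
force: [0.0, 0.5, -0.5]
grip_width: 0.0123
finger_force: 0.0
```

Run:
```python
from h import *
w=cam("wrist");s=bot.observe();im=bot.grab_frame("wrist");save("w6",im);np.save("w6",im)
np.savez("w6c",f=w[0],cx=w[1],cy=w[2],R=w[3],t=w[4]);print(s["qpos"],s["position"],s["tool_rot"],s["force"])
```

```text
[ 0.66606321  0.60358415 -0.8839338   1.67765126  0.51615245  1.10331917
  1.05192611] [ 0.58109252 -0.10157067  0.22460538] [-3.14142652  0.00648096  2.99134226] [ 0.01310711  0.47305871 -0.48105328]
```

View pics/w6.png

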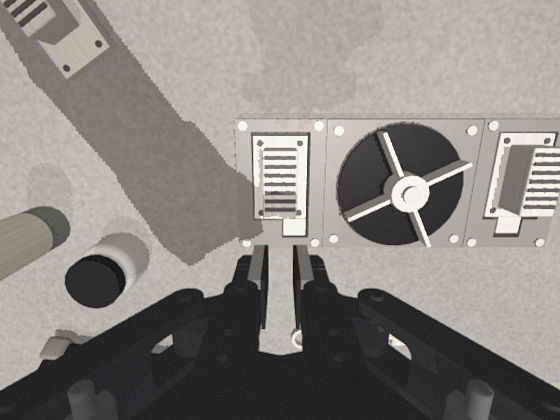

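Both housings sit in their pockets with even rims, housing_l at (280,178) and housing_t at (520,175). The hub is at (410,193), with vane tips at (387,133), (471,165), (428,245) and (347,218).

Run:
```python
from h import *
c=loadc("w6");s=bot.observe()
h=ray(c,[[411,193]],.06)[0,:2];t=ray(c,[(387,133),(471,165),(428,245),(347,218)],.048)[:,:2]
print(h,t.mean(0));h=(h+t.mean(0))/2 if 0 else np.array([.608,.0315])
a=2.9915;X=np.array([np.cos(a),np.sin(a)]);Y=np.array([np.sin(a),-np.cos(a)]);print(np.c_[(t-h)@X,(t-h)@Y].round(3))
p=h+.046*X+.020*Y;print(p,goto(s,np.r_[p,.10],a),goto(s,np.r_[p,.035],a))
```

```text
[0.60554436 0.02951972] [0.60782518 0.03110763]
[[ 0.061 -0.029]
 [ 0.029  0.061]
 [-0.06   0.029]
 [-0.029 -0.063]]
[0.56550776 0.05815351] (array([0.0389, 0.1561, 0.1219]), array([-0.0001,  0.0006, -0.    ])) (array([0.0392, 0.1561, 0.1869]), array([-0.0001,  0.0006, -0.    ]))
```

Emit:
move_arm([
  [[0,0.013,0.05,0.03,0,0,0],[0,0.026,0.1,0.06,0,0,0],[0,0.039,0.145,0.1,0,0,0],[0,0.039,0.156,0.122,0,0.0006,0],[0,0.039,0.156,0.122,0,0.0006,0]],
])

```text
clock: 12.9
position: [0.5612, 0.0626, 0.0935]
tool_rot: [3.141, -0.01, 2.998]
force: [-0.3, -0.1, -0.7]
grip_width: 0.0003
finger_force: 0.0
```

Run:
```python
from h import *
s=bot.observe();print(s["position"],s["tool_rot"],s["grip_width"],goto(s,[.5655,.058,.035],2.9915))
```

```text
[0.56116007 0.06260037 0.09351308] [ 3.1407841  -0.0100014   2.99752988] 0.00028041258000253305 (array([-0.0055, -0.004 ,  0.0585]), array([ 0.0001, -0.0016,  0.001 ]))
```

Emit:
move_arm([
  [[0,0,0,0,0,0,0],[0,0,0,0.025,0,0,0],[0,0,0,0.045,0,0,0],[0,0,0,0.057,0,0,0],[0,0,0,0.06,0,0,0]],
])

```text
clock: 13.4
position: [0.564, 0.0571, 0.0369]
tool_rot: [-3.141, -0.004, 2.99]
force: [0.8, 0.1, -0.2]
grip_width: 0.0001
finger_force: 0.0
```

Emit:
move_arm([
  [[0,0,0,0,0,0,0],[0,0,0,0,0,0,0]],
])

```text
clock: 13.6
position: [0.5646, 0.058, 0.0383]
tool_rot: [3.141, -0.003, 2.991]
force: [0.4, -0.1, 0.3]
grip_width: -0.0001
finger_force: 0.0
```

Emit:
move_arm([
  [[0,0,-0.01,0.002,0,0,0],[0,0,-0.026,0.002,0,0,0],[0,0,-0.046,0.002,0,0,0],[0,0,-0.055,-0.045,0,0,0],[0,0.01,-0.055,-0.095,0,0,0]],
])

```text
clock: 14.1
position: [0.5457, 0.0021, 0.1317]
tool_rot: [-3.141, -0.006, 2.988]
force: [1.0, 0.9, 0.2]
grip_width: 0.0005
finger_force: 0.0
```

Run:
```python
from h import *
for i in range(2):
    im=bot.grab_frame("top");s=bot.observe();np.save(f"f{i}",im)
print(s["clock"],s["position"],s["force"])
c=cam("top")
a=np.radians(np.arange(0,360,1));
def prof(im,r=.06):
    X=np.c_[.608+r*np.cos(a),.0315+r*np.sin(a),0*a+.048];p=proj(c,X).astype(np.float32)
    return cv2.remap(cv2.cvtColor(im,cv2.COLOR_RGB2GRAY),p[:,0],p[:,1],cv2.INTER_LINEAR).ravel()
for n in("top0","f0","f1"):
    v=prof(np.load(n+".npy")); v4=np.median(v.reshape(4,90),0)
    print(n,np.where(v>140)[0].tolist(),v4.argmax())
```

```text
14.2 [0.54777134 0.00400768 0.13656563] [ 2.21142678  0.64914615 -0.75999466]
top0 [15, 16, 17, 18, 105, 106, 107, 108, 109, 197, 198, 199, 200, 287, 288, 289, 290, 291] 18
f0 [270, 271, 272, 273, 274, 275, 276, 277, 278, 279, 280, 281, 282, 283, 284, 285, 286, 287, 288, 289, 349, 350, 351, 352, 353] 84
f1 [0, 1, 270, 271, 272, 273, 274, 275, 276, 277, 278, 279, 280, 281, 282, 283, 284, 285, 286, 287, 288, 289, 290, 291, 357, 358, 359] 1
```

The impeller spins freely: about 8° in 0.05 s, which is 2.8 rad/s. I'll retreat and let it come to rest.

Emit:
move_arm([
  [[0,0.02,0,-0.04,0,0,0],[0,0.05,0,-0.08,0,0,0],[0,0.08,0,-0.11,0,0,0],[0,0.08,0,-0.12,0,0,0],[0,0.08,0,-0.12,0,0,0]],
])

```text
clock: 14.7
position: [0.4683, 0.0157, 0.253]
tool_rot: [-3.14, -0.001, 2.989]
force: [0.5, 0.1, -1.5]
grip_width: -0.0001
finger_force: 0.0
```

Run:
```python
from h import *
c=cam("top");a=np.radians(np.arange(0,360,1))
def prof(im,r=.06):
    X=np.c_[.608+r*np.cos(a),.0315+r*np.sin(a),0*a+.048];p=proj(c,X).astype(np.float32)
    return cv2.remap(cv2.cvtColor(im,cv2.COLOR_RGB2GRAY),p[:,0],p[:,1],cv2.INTER_LINEAR).ravel()
for i in range(90):
    im=bot.grab_frame("top")
    if i%10==0 or i>86:
        k=np.where(prof(im)>140)[0]; print(i,bot.observe()["clock"],k.tolist())
save("end",im)
im=bot.grab_frame("wrist");
```

```text
0 14.75 [60, 61, 62, 63, 64, 152, 153, 154, 155, 156, 332, 333, 334, 335]
10 15.25 [0, 86, 87, 88, 89, 90, 356, 357, 358, 359]
20 15.75 [3, 4, 5, 6, 7, 92, 93, 94, 95, 96, 275, 276, 277, 278, 279]
30 16.25 [3, 4, 5, 6, 7, 92, 93, 94, 95, 96, 275, 276, 277, 278, 279]
40 16.75 [3, 4, 5, 6, 7, 92, 93, 94, 95, 96, 275, 276, 277, 278, 279]
50 17.25 [3, 4, 5, 6, 7, 92, 93, 94, 95, 96, 275, 276, 277, 278, 279]
60 17.75 [3, 4, 5, 6, 7, 92, 93, 94, 95, 96, 275, 276, 277, 278, 279]
70 18.25 [3, 4, 5, 6, 7, 92, 93, 94, 95, 96, 275, 276, 277, 278, 279]
80 18.75 [3, 4, 5, 6, 7, 92, 93, 94, 95, 96, 275, 276, 277, 278, 279]
87 19.1 [3, 4, 5, 6, 7, 92, 93, 94, 95, 96, 275, 276, 277, 278, 279]
88 19.15 [3, 4, 5, 6, 7, 92, 93, 94, 95, 96, 275, 276, 277, 278, 279]
89 19.2 [3, 4, 5, 6, 7, 92, 93, 94, 95, 96, 275, 276, 277, 278, 279]
```

View pics/end.png

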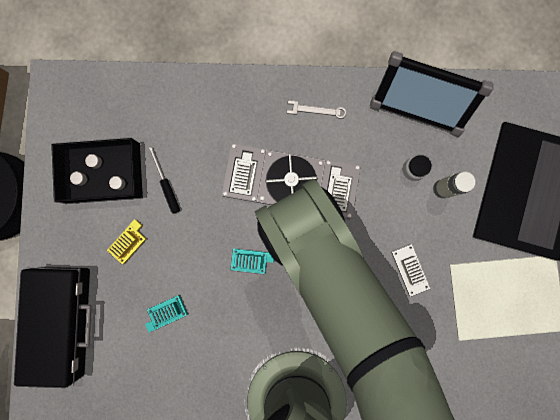

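The final view shows both housings seated at (243,173) and (341,188), the impeller at rest, and everything else where it was.

```bash
python3 -c "
from workcell import bot
print(bot.job_done())"
```

```text
the job is handed in; nothing more can be done
None
```

I set housing_t and housing_l down in their own pockets, flange flush by the camera views and seating height, then flicked the impeller; it coasted on about 1.8 rad by itself and stopped, nothing else was moved, and I handed the job in at about 19 s.

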